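# Level the counter scale with a pocket spirit level

### The job

The left side of the counter scale stands too low. Lay the pocket spirit level flat on the middle of the pan, pointing from the levelling foot across to the other side, and let go of it; then turn the knob of the levelling foot until the bubble stands between the two lines. Then press the level down on the pan at its middle, firmly but not hard (about 10 N), and finish while still pressing, touching only the level and with the bubble still between the lines, so that I can tighten the lock nut; leave the label roll and the binder clip where they are.

Things in the scene. Friction and masses are not known exactly. Their poses are not given: they have to be found in the camera images.
- level: Pocket spirit level, lying upright and loose on the counter at the right: aluminium bar with black end caps, 100 mm long (its x), 22 mm wide (y), 34 mm high (z), 0.11 to 0.2 kg. Origin: centre of its underside. The flat sides can be gripped anywhere along it.
- level_top (a point): Middle of the level's top face, 34 mm above its underside, over the window with the yellow-green vial (46 mm long, along x). The whole top, window included, is rigid and may be pressed. Two dark rings on the vial 8 mm either side of its middle are the lines for the pale bubble, 10 mm long.
- bubble (a joint): Place of the bubble's middle along the level's own x axis, m: 0 is the middle of the vial, + towards the level's +x end, stops at -0.0165 and +0.0165; between the lines within -0.0025 to +0.0025. It floats to the higher end, 0.70 mm for each 0.001 rad of slope, and needs about 1.5 s to come to rest.
- scale: Flat grey counter scale, fixed on the counter, yaw -0.1 to 0.4 rad. This frame never tilts. Origin: on the counter under the pan's middle; x to the scale's back (sloping panel with display at -x), y to the levelling foot. Case: x -105 to 70 mm, y -72 to 72 mm, 35 mm high. It stands on fixed feet at y = -55 mm and the levelling foot at y = 125 mm and can only tilt about the fixed feet.
- pan_mid (a point): Middle of the top of the square steel pan, 130 x 130 mm, 46 mm above the counter when level (1 mm lower at the start). Axes as the scale's, but tilting with the pan (z: its normal). The pan is sprung: it sinks 1 mm for each 5 N and meets a stop at 4 mm.
- foot_grip (a point): On the upright axis of the levelling foot's black fluted knob at the height to grip, 50 mm above the counter. Knob: 30 mm diameter, from 33 to 57 mm above the counter; it keeps this height. Under it is the scale's lug, top at most 30 mm above the counter. The pan's edge is 60 mm from this axis. The knob turns with light friction and stays where it is left.
- foot_top (a point): Middle of the knob's flat top, 57 mm above the counter. Turning the knob clockwise, seen from above, raises the foot's side (+y) of the scale: 8 mm a turn at the foot, 0.0071 rad of tilt for each rad of turn, or 5.0 mm of bubble travel with the level laid along the scale's y. At the start that side is low by 1.6 to 3.0 rad of turning; take it in grasps of 1.5 rad or less.
- label_roll_1: White roll of labels, 68 mm diameter, 50 mm high, loose bystander at the left. Origin: centre of its underside.
- binder_clip: Black binder clip, 35 x 32 x 44 mm, loose bystander at the left front. Origin: centre of its underside.

How it is judged:
On the way, in this order (a step that is already met when the one before it is completed fails the run):
1. the level lies flat on the middle of the pan, in line with the levelling foot, and is let go (horizontal distance between level and pan_mid below 0.025 m and z of level in the frame of pan_mid between -0.003 and 0.003 m and angle between the x axis of level and the y axis of scale, either way round below 0.17 rad and angle between level's own z axis and vertical below 0.05 rad and contact force between the fingers and level below 0.1 N), for 0.2 s.
2. with the level lying free on the pan, the foot has been turned until the scale is level and the bubble stands between the lines (angle between pan_mid's own z axis and vertical below 0.006 rad and value of joint bubble between -0.0025 and 0.0025 m and horizontal distance between level and pan_mid below 0.025 m and z of level in the frame of pan_mid between -0.003 and 0.003 m and angle between the x axis of level and the y axis of scale, either way round below 0.17 rad and contact force between the fingers and level below 0.1 N), for 0.3 s.
At the end, for the whole second after the job is handed in: The fingers press the level, the pan bears 5 to 25 N from it; bubble within 2.5 mm of centre, pan within 0.006 rad of level; level flat on the pan, within 25 mm of its middle, in line with the scale's y within 0.17 rad; the robot does not touch the scale itself (contact force between the fingers and level above 3 N and contact force between level and scale between 5 and 25 N and contact force between each of the arm, the fingers and scale below 0.1 N and value of joint bubble between -0.0025 and 0.0025 m and angle between pan_mid's own z axis and vertical below 0.006 rad and horizontal distance between level and pan_mid below 0.025 m and z of level in the frame of pan_mid between -0.003 and 0.003 m and angle between the x axis of level and the y axis of scale, either way round below 0.17 rad and linear speed of level below 0.02 m/s); the arm keeps its last pose, push and grip.
It fails at once if the level is rammed onto the scale (contact force between level and scale above 45 N).
It fails at once if the label roll is shifted (distance of label_roll_1 from where it was at the start of the episode above 0.02 m).
It fails at once if the binder clip is shifted (distance of binder_clip from where it was at the start of the episode above 0.02 m).
It also fails if it takes over 61 s, if anything falls off the work surface, if the arm or the gripper's body presses on something with over 40 N, if the wrist force passes 120 N, or if a joint passes its speed limit or range.

### The arm

A 6-joint arm with a two-finger parallel gripper is mounted at the origin on the work surface; the furniture and walls round the work are solid. World frame = base frame: x ahead of the robot, y to its left, z up, the work surface at z = 0. Lengths are in m, angles in rad, forces in N, time in s.
With the tool pointing down it reaches from about 0.3 to 0.775 m from the base axis. Payload 14.6 kg.
Tool frame: the origin (TCP) lies at the centre of the arm's flange, where the gripper is bolted on; the fingertips stand 199 mm ahead of it and the grasp point (between the pads) lies 180 mm ahead of it; z points along the fingers, y is the line along which they close (so a half turn about z gives the same grasp; the last joint's range is limited). The gripper opens to 94 mm and grips with 3 to 60 N. Pads are 16 mm wide; open, the fingers measure 119 mm over their backs; the gripper's body (75 mm by 177 mm) begins 78 mm behind the grasp point.
Start: joints at [-1.267, 0.3, 1.521, -0, 1.321, -0.067], TCP at [0.199, -0.513, 0.405] pointing down, gripper open.
Joint ranges: [-3.03, 3.03], [-0.79, 2.21], [0.23, 2.52], [-1.04, 4.18], [0, 3.07], [-2.55, 2.55]. Speed limits (rad/s): [2.22, 2.22, 2.57, 3.14, 3.14, 3.14].

### API

Orientations are given as [roll, pitch, yaw] about the fixed x, y, z axes, in that order (R = Rz(yaw) Ry(pitch) Rx(roll)).
In Python, from station import ctrl gives the robot as it stands. The module is installed in compiled form; this text tells all that it offers.
- The arm moves only by the tool servo_tool, never from a script. Its argument "motion" is a list of rows, each a list of 5 numbers: the closure, from 0 (fully open) to 1 (shut), then the shift along the world's x, y, z in cm, then the turn about the world's z in degrees. A call has 1 to 20 rows; each row is the pose to reach, as a shift and turn from the pose commanded when the call began; what a row does not reach only later rows make up. A row lasts 1/8 s, in which the tool goes at most 62.5 mm and 10.7 degrees, less where a joint would pass 70% of its speed; a pose out of reach is approached as far as the arm can. A call with a gripper value outside its range is refused whole. The fingers move at their own pace and stop on an object; "squeeze" is the grip in N (left out, the last holds). Time passes only in rows, so rows that repeat a pose let the fingers close. It gives the time, the measured TCP pose, the force, the opening and the grip force at its end, in the units of the state.
- ctrl.get_obs(): the state, without advancing time (a new reading comes with each control period).
- ctrl.camera(name): name is "scene" or "side" or "wrist"; returns a dict with "image" (480x640x3 uint8, red, green, blue), "fx", "fy", "cx", "cy" (pixels), "camera_from_world" (4x4, takes a point from world to camera coordinates); the wrist camera has in their place "hand_eye" (4x4, takes a point from camera to tool coordinates, whose origin is the TCP and whose axes are the flange's). Camera axes: x right, y up, looking along -z (the intrinsics and any distortion apply to the point x, -y, -z); pixel columns grow to the right and rows downward; lengths in m; the calibration is good to about 2 mm. A picture is of the moment at which its call begins: read the wrist's pose just before it. There is no depth.
- ctrl.hand_in(): hands the job in; it is judged then, once.
The state is a dict: "time_s": time; "qpos": joint angles; "joint_vel": joint speeds; "tau": joint torques, N m; "ee_pos": TCP position; "eef_rot": TCP orientation; "force": force on the tool from outside, world axes, zero at the start; "moment": the same for the moment, N m; "grip_width": finger opening in m; "grip_force": force on a finger pad.
Only numpy, scipy, OpenCV 4.12 (cv2) and the standard library are available. Lean on these libraries where they do the work, as an engineer would, in place of code of your own. Each camera call takes 0.05 s, during which the arm holds its last target. There are 200 camera calls.

## Working session

There is one attempt and no reset: what is moved stays moved. The work goes in short steps, Python scripts to look and compute and a tool call to move; the robot and the scene stay as the last step left them, time stands still between calls to the robot, and variables do not carry over. Pictures are saved under pics/ and viewed, at most 10 in all, crops included, and the job is handed in when it is done.

Besides the shell and the picture viewer there is one more tool, called as a command line: name --pt "numbers of a row" for each row, then --argument value for the rest. servo_tool: Moves the arm, as the interface text tells. Its arguments: {"type":"object","properties":{"motion":{"type":"array","items":{"type":"array","items":{"type":"number"}}},"squeeze":{"type":"number"}},"required":["motion"]}

```bash
mkdir -p pics
cat > h.py <<'E'
import numpy as np, cv2
from station import ctrl
from scipy.spatial.transform import Rotation as R
def tcp():
    o=ctrl.get_obs(); T=np.eye(4); T[:3,:3]=R.from_euler('xyz',o['eef_rot']).as_matrix(); T[:3,3]=o['ee_pos']; return T
def cam(n):
    T=tcp(); c=ctrl.camera(n)
    c['wfc']=T@c['hand_eye'] if n=='wrist' else np.linalg.inv(c['camera_from_world'])
    return c
def ray(c,u,v):
    p=np.array([(u-c['cx'])/c['fx'],-(v-c['cy'])/c['fy'],-1]); return c['wfc'][:3,3],c['wfc'][:3,:3]@p
def plane(c,u,v,z):
    o,d=ray(c,u,v); return o+d*(z-o[2])/d[2]
def proj(c,P):
    p=np.linalg.inv(c['wfc'])@np.r_[P,1]; return c['cx']+c['fx']*p[0]/-p[2], c['cy']-c['fy']*p[1]/-p[2]
def save(c,n): cv2.imwrite(f'pics/{n}.png',cv2.cvtColor(c['image'],cv2.COLOR_RGB2BGR))
E
python3 - <<'E'
from h import *
import pickle
for n in('scene','side','wrist'):
    c=cam(n); save(c,n+'0'); pickle.dump(c,open(n+'0.pkl','wb')); print(n,c['fx'],c['fy'],c['cx'],c['cy'],c['wfc'].round(3).tolist(),[k for k in c])
print(ctrl.get_obs())
E
```

```text
scene 448.6222735173428 448.6222735173428 319.27823724462223 237.6560682440694 [[-0.819, 0.2, -0.537, -0.087], [-0.573, -0.303, 0.761, 0.736], [-0.01, 0.932, 0.363, 0.421], [0.0, 0.0, 0.0, 1.0]] ['image', 'fx', 'fy', 'cx', 'cy', 'camera_from_world', 'wfc']
side 508.33938156711247 508.33938156711247 329.099098244506 244.86480814932548 [[-0.963, 0.127, -0.239, 0.177], [-0.27, -0.492, 0.828, 0.855], [-0.012, 0.861, 0.508, 0.575], [0.0, 0.0, 0.0, 1.0]] ['image', 'fx', 'fy', 'cx', 'cy', 'camera_from_world', 'wfc']
wrist 364.940863564782 364.940863564782 320.7805967668185 239.66605460759803 [[0.363, 0.898, 0.249, 0.271], [-0.932, 0.35, 0.097, -0.485], [0.0, -0.268, 0.964, 0.385], [0.0, 0.0, 0.0, 1.0]] ['image', 'fx', 'fy', 'cx', 'cy', 'hand_eye', 'wfc']
{'time_s': 0.15, 'qpos': array([-1.26655817e+00,  3.00326435e-01,  1.52141494e+00,  2.94200783e-05,
        1.32068960e+00, -6.65862690e-02]), 'joint_vel': array([ 0.00080174, -0.00295079, -0.0012324 , -0.00050879, -0.00110474,
        0.00043169]), 'tau': array([ 4.47299935e-04, -5.31954968e+01, -3.52820921e+01,  7.07701687e-02,
        2.35776370e-02, -7.10432460e-05]), 'ee_pos': array([ 0.19931095, -0.51259302,  0.4042359 ]), 'eef_rot': array([-3.14075809e+00, -8.42148436e-05,  3.70817099e-01]), 'force': array([ 0.377102  ,  0.04441293, -0.9584845 ]), 'moment': array([0.01790874, 0.01373764, 0.02484466]), 'grip_force': 0.0, 'grip_width': 0.09379144293333784}
```

View pics/scene0.png

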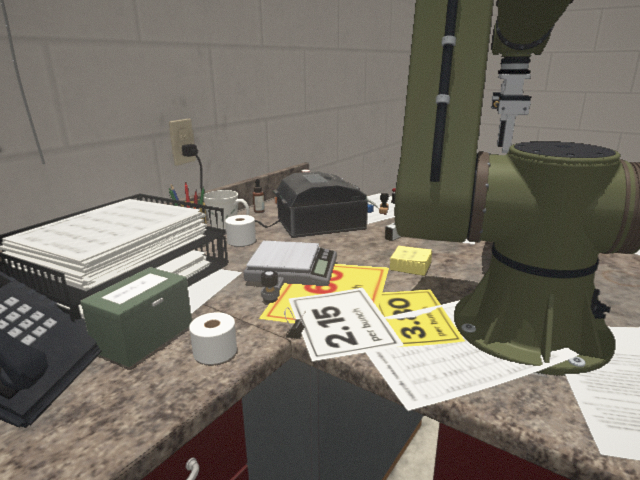

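View pics/side0.png

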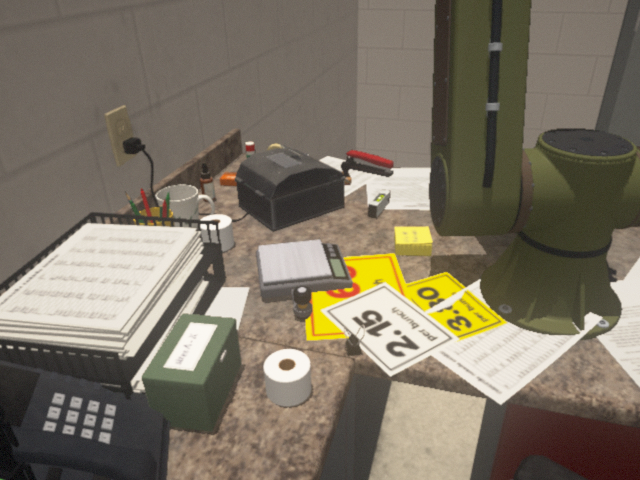

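View pics/wrist0.png

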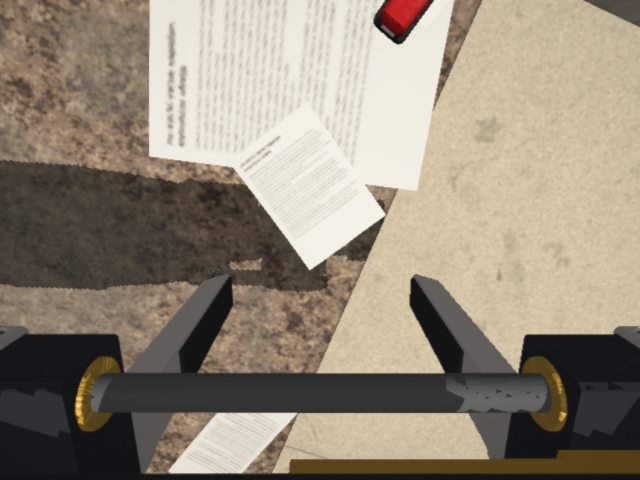

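The side view shows the level at about (379,203), the pan at about (292,262) and the knob top at about (302,291). The label roll is at (288,377) and the clip near (352,345). The scene view shows the knob top at (270,278).

Run:
```python
from h import *
import pickle
s=pickle.load(open('side0.pkl','rb'));c=pickle.load(open('scene0.pkl','rb'))
print('level',plane(s,378,201,.034),plane(s,388,193,.034),plane(s,369,210,.034))
print('knob',plane(s,302,291,.057),plane(c,270,278,.057))
print('pan c',plane(s,292,264,.045)); 
for p in [(257,247),(322,241),(330,280),(262,290)]: print(plane(s,*p,.045))
print('clip',plane(s,352,345,.022),'roll',plane(s,288,364,.05),'box',plane(s,340,185,.08))
a=cv2.imread('pics/side0.png')[170:350,230:450]; cv2.imwrite('pics/sc.png',cv2.resize(a,None,fx=3.3,fy=3.3,interpolation=2))
```

```text
level [ 0.37247675 -0.26004653  0.034     ] [ 0.35690841 -0.31208492  0.034     ] [ 0.38373749 -0.20650434  0.034     ]
knob [0.42342814 0.17519138 0.057     ] [0.40993544 0.18825232 0.057     ]
pan c [0.47585887 0.0796389  0.045     ]
[0.5665429  0.03677314 0.045     ]
[ 0.4446839  -0.01999708  0.045     ]
[0.39017289 0.11353632 0.045     ]
[0.4993769  0.17472017 0.045     ]
clip [0.31591858 0.24940463 0.022     ] roll [0.38941862 0.3438028  0.05      ] box [ 0.46063472 -0.22972473  0.08      ]
```

View pics/sc.png

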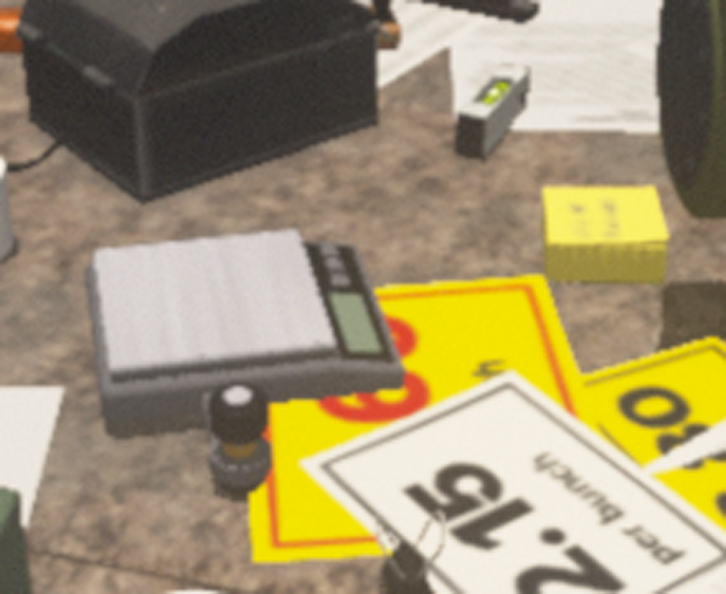

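servo_tool --pt "0 2.9 4.2 0 9" --pt "0 5.8 8.4 0 18" --pt "0 8.7 12.6 0 28" --pt "0 11.5 16.9 0 37" --pt "0 14.4 21.1 0 46" --pt "0 17.3 25.3 0 55" --pt "0 17.3 25.3 0 55" --pt "0 17.3 25.3 0 55" --squeeze 20

```text
time_s: 1.15
ee_pos: [0.3721, -0.2599, 0.4046]
eef_rot: [-3.141, 0.0, 1.33]
force: [-0.3, -0.5, -0.5]
grip_width: 0.0939
grip_force: 0.0
```

Run:
```python
from h import *
import pickle
s=pickle.load(open('side0.pkl','rb'))
S=lambda x,y:(230+x/3.3,170+y/3.3)
for n,p,z in [('boxL',(140,198),0),('boxR',(378,122),0),('boxTopcorner',(140,95),.06)]: print(n,plane(s,*S(*p),z))
P=[plane(s,*S(*p),.0455) for p in[(92,250),(300,231),(338,347),(105,370)]]; print(np.array(P),np.mean(P,0))
o=ctrl.get_obs();print(o['ee_pos'],o['eef_rot'],o['force'],o['time_s'])
c=cam('wrist');save(c,'w1');pickle.dump(c,open('w1.pkl','wb'))
```

```text
boxL [ 5.94780099e-01 -1.14706826e-01 -1.11022302e-16]
boxR [ 0.46049979 -0.27477114  0.        ]
boxTopcorner [ 0.60676118 -0.1570065   0.06      ]
[[ 0.56636198  0.03244665  0.0455    ]
 [ 0.44780741 -0.02259501  0.0455    ]
 [ 0.38987926  0.09776284  0.0455    ]
 [ 0.50877715  0.15241427  0.0455    ]] [0.47820645 0.06500718 0.0455    ]
[ 0.37214445 -0.25986724  0.40457005] [-3.14139159e+00  1.07121931e-04  1.32978313e+00] [-0.26055143 -0.49866762 -0.5457785 ] 1.15
```

View pics/w1.png

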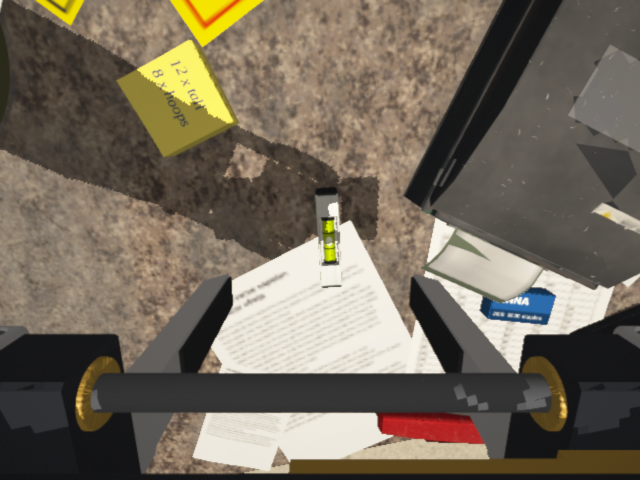

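The level is seen upright from about (326,189) to (331,286), with the vial centre at about (329,240). The cash-box edge is to its right.

Run:
```python
from h import *
import pickle
c=pickle.load(open('w1.pkl','rb'));im=cv2.cvtColor(c['image'],cv2.COLOR_RGB2HSV)
m=cv2.inRange(im,(28,130,80),(45,255,255));m[:200]=0;m[300:]=0;m[:,:300]=0;m[:,360:]=0
v,u=np.nonzero(m);p=np.array([plane(c,a,b,.033)[:2] for a,b in zip(u,v)])
print(len(p),u.mean(),v.mean(),(p.max(0)+p.min(0))/2,p.mean(0))
a,b=plane(c,326.5,188,.034),plane(c,331,286,.034)
print(a,b,np.linalg.norm(a-b),(a+b)/2,np.degrees(np.arctan2(*(a-b)[1::-1])))
q=plane(c,407,193,.08);print('boxcorner',q)
T=tcp();print('grasp',(T@[0,0,.18,1])[:3])
cr=c['image'][170:310,280:380,::-1];cv2.imwrite('pics/w1c.png',cv2.resize(cr,None,fx=4,fy=4,interpolation=2))
```

```text
362 328.75690607734805 240.2403314917127 [ 0.373998   -0.28311799] [ 0.37392793 -0.28275207]
[ 0.38400629 -0.23108443  0.034     ] [ 0.36481821 -0.33079529  0.034     ] 0.10154032533153728 [ 0.37441225 -0.28093986  0.034     ] 79.10731743152007
boxcorner [ 0.44936926 -0.24516754  0.08      ]
grasp [ 0.37188849 -0.26024416  0.22456206]
```

View pics/w1c.png

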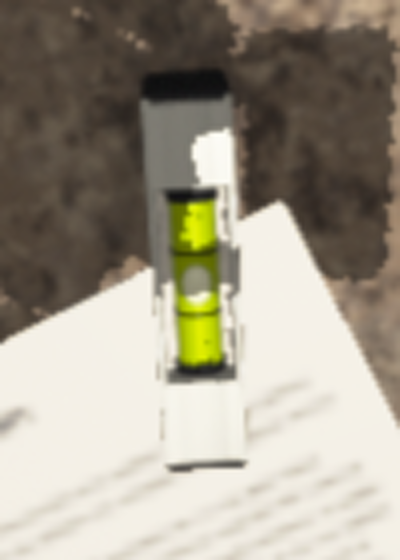

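servo_tool --pt "0 0.2 -2.2 -4 3" --pt "0 0.2 -2.2 -9 3" --pt "0 0.2 -2.2 -14 3" --pt "0 0.2 -2.2 -17.5 3" --pt "0 0.2 -2.2 -19.8 3" --pt "0 0.2 -2.2 -19.8 3" --pt "0.6 0.2 -2.2 -19.8 3" --pt "1 0.2 -2.2 -19.8 3" --pt "1 0.2 -2.2 -19.8 3" --pt "1 0.2 -2.2 -19.8 3" --pt "1 0.2 -2.2 -19.8 3" --pt "1 0.2 -2.2 -19.8 3" --pt "1 0.2 -2.2 -19.8 3" --pt "1 0.2 -2.2 -19.8 3" --squeeze 25

```text
time_s: 2.95
ee_pos: [0.3743, -0.2816, 0.2066]
eef_rot: [-3.142, -0.0, 1.383]
force: [0.5, -0.1, 0.2]
grip_width: 0.0216
grip_force: 25.0
```

servo_tool --pt "1 0 0 4 0" --pt "1 0 0 9 0" --pt "1 0 2 14 0" --pt "1 0 6 18 3" --pt "1 0.5 11 19.8 9" --pt "1 2 16 19.8 16" --pt "1 4 21 19.8 22" --pt "1 6 26 19.8 28" --pt "1 8.5 31 19.8 33" --pt "1 10.4 34.6 19.8 35" --pt "1 10.4 34.6 19.8 35" --pt "1 10.4 34.6 19.8 35"

```text
time_s: 4.45
ee_pos: [0.4781, 0.0641, 0.4043]
eef_rot: [-3.141, -0.0, 1.994]
force: [-0.0, -0.6, -1.4]
grip_width: 0.0219
grip_force: 25.0
```

Run:
```python
from h import *
import pickle
o=ctrl.get_obs();print(o['ee_pos'],o['eef_rot'],o['force'],o['moment'],o['time_s'])
c=cam('wrist');save(c,'w2');pickle.dump(c,open('w2.pkl','wb'))
```

```text
[0.47808285 0.0641069  0.40432294] [-3.14072426e+00 -1.41606113e-04  1.99385754e+00] [-0.03551991 -0.59282774 -1.41253244] [-0.06130987 -0.08230965  0.05959293] 4.45
```

View pics/w2.png

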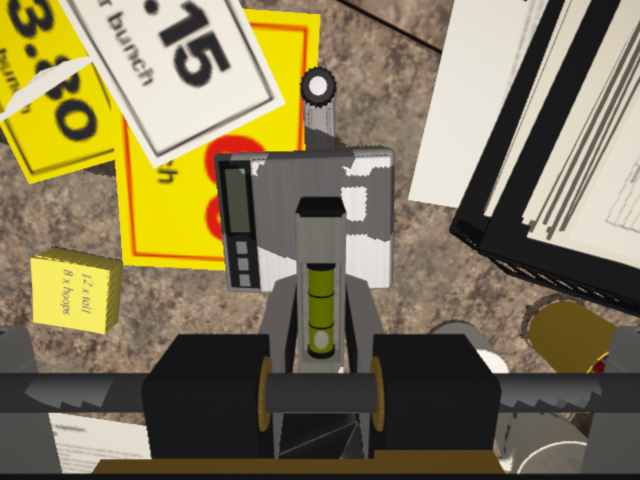

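The knob top is at (318,86). The pan spans about (255..393, 150..288), and the held level lies over it.

Run:
```python
from h import *
import pickle
c=pickle.load(open('w2.pkl','rb'))
k=plane(c,318,86,.057);print('knob',k)
P=np.array([plane(c,*p,.0455) for p in [(255,153),(393,149),(391,288),(256,289)]]);print(P,P.mean(0),[np.linalg.norm(P[i]-P[i-1]) for i in range(4)])
print('tray',plane(c,470,230,.1),plane(c,545,0,.1),plane(c,470,230,.0))
cr=c['image'][50:310,200:420,::-1];cv2.imwrite('pics/w2c.png',cv2.resize(cr,None,fx=2.3,fy=2.3,interpolation=2))
```

```text
knob [0.4253314  0.17168902 0.057     ]
[[ 0.39566774  0.09802418  0.0455    ]
 [ 0.50804133  0.15259244  0.0455    ]
 [ 0.56837927  0.03139506  0.0455    ]
 [ 0.44541273 -0.02539392  0.0455    ]] [0.47937527 0.06415444 0.0455    ] [np.float64(0.1330661169113226), np.float64(0.12492205754088306), np.float64(0.13538638505717773), np.float64(0.1354465138834425)]
tray [0.58349155 0.11887327 0.1       ] [0.5473356  0.28070436 0.1       ] [0.63192908 0.11338579 0.        ]
```

View pics/w2c.png

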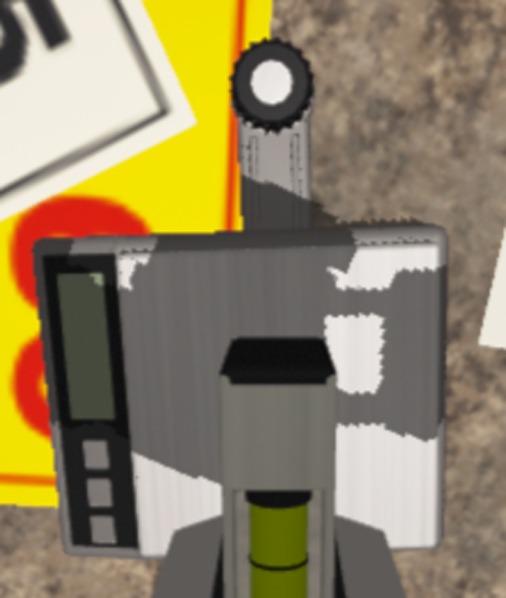

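Run:
```python
from h import *
import pickle
s=pickle.load(open('side0.pkl','rb'));c=pickle.load(open('scene0.pkl','rb'));w=pickle.load(open('w2.pkl','rb'))
def tri(a,b):
    A=np.zeros((3,3));B=np.zeros(3);L=[]
    for o,d in(a,b):
        d=d/np.linalg.norm(d);M=np.eye(3)-np.outer(d,d);A+=M;B+=M@o
    p=np.linalg.solve(A,B);return p.round(3)
print('tray',tri(ray(s,217,224),ray(c,225,229)),tri(ray(s,217,224),ray(w,460,225)),tri(ray(w,460,225),ray(c,225,229)))
print('knob',tri(ray(s,302,289.7),ray(w,318,86)))
```

```text
tray [0.643 0.063 0.083] [0.578 0.126 0.136] [0.581 0.123 0.096]
knob [0.425 0.172 0.057]
```

servo_tool --pt "1 -0.2 -0.3 -4 0" --pt "1 -0.2 -0.3 -8 0" --pt "1 -0.2 -0.3 -10.5 0" --pt "1 -0.2 -0.3 -10.5 0"

```text
time_s: 5.0
ee_pos: [0.4759, 0.0605, 0.2986]
eef_rot: [-3.139, -0.001, 1.992]
force: [0.1, -0.3, -0.6]
grip_width: 0.0218
grip_force: 25.0
```

servo_tool --pt "1 0 0 -2 0" --pt "1 0 0 -3.5 0" --pt "1 0 0 -4.3 0" --pt "1 0 0 -4.5 0" --pt "1 0 0 -4.5 0"

```text
time_s: 5.62
ee_pos: [0.4764, 0.0614, 0.255]
eef_rot: [3.141, 0.0, 1.994]
force: [-0.4, -0.3, -1.4]
grip_width: 0.0219
grip_force: 25.0
```

servo_tool --pt "1 0 0 -0.1 0" --pt "1 0 0 -0.2 0" --pt "1 0 0 -0.25 0" --pt "1 0 0 -0.25 0" --pt "1 0 0 -0.25 0"

```text
time_s: 6.25
ee_pos: [0.4763, 0.0614, 0.2522]
eef_rot: [3.141, 0.0, 1.994]
force: [0.1, 1.5, -0.1]
grip_width: 0.0214
grip_force: 25.0
```

servo_tool --pt "1 0 0 -0.05 0" --pt "1 0 0 -0.05 0" --pt "0.6 0 0 -0.05 0" --pt "0.3 0 0 -0.05 0" --pt "0 0 0 -0.05 0" --pt "0 0 0 -0.05 0" --pt "0 0 0 -0.05 0" --pt "0 0 2 -0.05 0" --pt "0 0 0 5 0" --pt "0 0 0 10 0" --pt "0 0 0 15 0" --pt "0 0 0 15 0"

```text
time_s: 7.75
ee_pos: [0.4763, 0.0614, 0.4055]
eef_rot: [3.136, 0.002, 1.994]
force: [-0.9, -0.4, -1.5]
grip_width: 0.0939
grip_force: 0.0
```

Run:
```python
from h import *
import pickle
o=ctrl.get_obs();print(o['ee_pos'],o['eef_rot'],o['force'],o['time_s'])
c=cam('wrist');save(c,'w3');pickle.dump(c,open('w3.pkl','wb'))
cr=c['image'][20:320,180:500,::-1];cv2.imwrite('pics/w3c.png',cv2.resize(cr,None,fx=2,fy=2,interpolation=2))
```

```text
[0.4763452  0.06138177 0.40553012] [3.13564705e+00 2.31264019e-03 1.99395256e+00] [-0.94763765 -0.37028209 -1.51565736] 7.75
```

View pics/w3c.png

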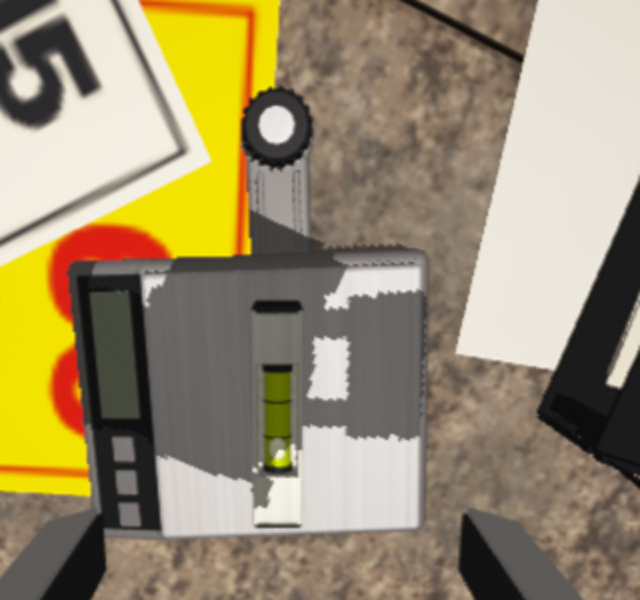

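The level lies on the pan with its vial centre at crop (278,418), i.e. pixel (319,229). The bubble is hard at the far (-y) end, and the knob top is at crop (276,125), i.e. (318,82).

Run:
```python
from h import *
import pickle
c=pickle.load(open('w3.pkl','rb'))
f=lambda x,y,z:plane(c,180+x/2,20+y/2,z)
print('knob',f(276,125,.057)); print('vial',f(278,418,.079))
a,b=f(277,312,.079),f(278,525,.079);print(a,b,(a+b)/2,np.linalg.norm(a-b),np.arctan2(*(a-b)[1::-1]))
P=np.array([f(*p,.0455) for p in [(150,268),(420,264),(420,526),(160,535)]]);print(P,P.mean(0),[np.linalg.norm(P[i]-P[i-1]) for i in range(4)])
```

```text
knob [0.42493577 0.17173733 0.057     ]
vial [0.47518644 0.06202863 0.079     ]
[0.45614299 0.10335808 0.079     ] [0.49562001 0.01659203 0.079     ] [0.4758815  0.05997505 0.079     ] 0.09532461667645516 1.9977857810483401
[[ 0.3967607   0.0946003   0.0455    ]
 [ 0.50790577  0.14667622  0.0455    ]
 [ 0.56652663  0.03272843  0.0455    ]
 [ 0.44935856 -0.02519703  0.0455    ]] [0.48013792 0.06220198 0.0455    ] [np.float64(0.1308355311942886), np.float64(0.12274007539582778), np.float64(0.1281425123820013), np.float64(0.13070469087336653)]
```

servo_tool --pt "0 -1.3 2.8 0 10" --pt "0 -2.6 5.6 0 20" --pt "0 -3.9 8.4 -2 30" --pt "0 -5.1 11.1 -5 40" --pt "0 -5.1 11.1 -9 40" --pt "0 -5.1 11.1 -13 40" --pt "0 -5.1 11.1 -16 40" --pt "0 -5.1 11.1 -17.2 40" --pt "0.3 -5.1 11.1 -17.2 40" --pt "0.8 -5.1 11.1 -17.2 40" --pt "1 -5.1 11.1 -17.2 40" --pt "1 -5.1 11.1 -17.2 40" --pt "1 -5.1 11.1 -17.2 40" --pt "1 -5.1 11.1 -17.2 40" --squeeze 15

```text
time_s: 9.55
ee_pos: [0.4253, 0.1724, 0.2302]
eef_rot: [3.142, 0.0, 2.692]
force: [0.6, 0.6, 1.1]
grip_width: 0.0371
grip_force: 0.0
```

servo_tool --pt "1 0 0 0.2 0" --pt "1 0 0 0.2 0" --pt "1 0 0 0.2 0" --pt "1 0 0 0.2 0" --pt "1 0 0 0.2 -10" --pt "1 0 0 0.2 -20" --pt "1 0 0 0.2 -30" --pt "1 0 0 0.2 -40" --pt "1 0 0 0.2 -50" --pt "1 0 0 0.2 -60" --pt "1 0 0 0.2 -70" --pt "1 0 0 0.2 -80" --pt "1 0 0 0.2 -80"

```text
time_s: 11.18
ee_pos: [0.4256, 0.1728, 0.2319]
eef_rot: [3.14, -0.002, 1.293]
force: [8.9, 8.5, -13.2]
grip_width: 0.0299
grip_force: 15.0
```

servo_tool --pt "0.4 0 0 0 0" --pt "0.4 0 0 0 0" --pt "0.4 0 0 0 0" --pt "0.4 0 0 0 10" --pt "0.4 0 0 0 20" --pt "0.4 0 0 0 30" --pt "0.4 0 0 0 40" --pt "0.4 0 0 0 50" --pt "0.4 0 0 0 60" --pt "0.4 0 0 0 70" --pt "0.4 0 0 0 80" --pt "1 0 0 0 80" --pt "1 0 0 0 80" --pt "1 0 0 0 80" --pt "1 0 0 0 80" --pt "1 0 0 0 80" --pt "1 0 0 0 80"

```text
time_s: 13.3
ee_pos: [0.4254, 0.1727, 0.2322]
eef_rot: [3.141, 0.0, 2.69]
force: [2.4, 4.3, -1.9]
grip_width: 0.0294
grip_force: 15.0
```

```bash
cat > bub.py <<'E'
from h import *
import sys
def look(n):
    c=cam('wrist');save(c,n)
    # project the vial (z~.079, centre .4755,.061, axis yaw 1.998) and sample a strip along it
    e=np.array([np.cos(1.998),np.sin(1.998),0]);w=np.array([-e[1],e[0],0]);C=np.array([.4755,.061,.079])
    pts=lambda s,t:proj(c,C+s*e+t*w)
    q=np.float32([pts(-.055,-.018),pts(.055,-.018),pts(.055,.018),pts(-.055,.018)])
    d=np.float32([[0,0],[660,0],[660,216],[0,216]])
    im=cv2.warpPerspective(c['image'],cv2.getPerspectiveTransform(q,d),(660,216),flags=cv2.INTER_CUBIC)
    cv2.imwrite(f'pics/{n}s.png',im[:,:,::-1]);print(q.round().tolist())
    return im
if __name__=='__main__': look(sys.argv[1])
E
python3 bub.py w4; python3 -c "
from h import *;o=ctrl.get_obs();print(o['grip_width'],o['eef_rot'],o['force'],o['time_s'])"
```

```text
[[129.0, 590.0], [257.0, 459.0], [192.0, 417.0], [68.0, 557.0]]
0.02939404747337137 [3.14052417e+00 2.98539285e-04 2.69047265e+00] [ 1.29329169  5.30125685 -1.00885594] 13.35
```

servo_tool --pt "1 0 0 0 -10" --pt "1 0 0 0 -20" --pt "1 0 0 0 -30" --pt "1 0 0 0 -40" --pt "1 0 0 0 -50" --pt "1 0 0 0 -60" --pt "1 0 0 0 -70" --pt "1 0 0 0 -80" --pt "1 0 0 0 -80" --pt "0.4 0 0 0 -80" --pt "0.4 0 0 0 -80" --pt "0.4 0 0 0 -80" --pt "0.4 0 0 5 -70" --pt "0.4 0.6 -1.5 9 -60" --pt "0.4 1.6 -4 12 -50" --pt "0.4 2.6 -6.5 13 -40" --pt "0.4 3.4 -8.5 13 -40" --pt "0.4 3.4 -8.5 13 -40"

```text
time_s: 15.6
ee_pos: [0.4595, 0.0866, 0.3621]
eef_rot: [-3.141, 0.0, 1.992]
force: [0.2, 0.4, 0.9]
grip_width: 0.0564
grip_force: 0.0
```

```bash
cat > bub.py <<'E'
from h import *
import sys,pickle
def strip(c):
    e=np.array([np.cos(1.998),np.sin(1.998),0]);w=np.array([-e[1],e[0],0]);C=np.array([.4755,.061,.079])
    q=np.float32([proj(c,C+s*e+t*w) for s,t in[(-.055,-.018),(.055,-.018),(.055,.018),(-.055,.018)]])
    d=np.float32([[0,0],[660,0],[660,216],[0,216]])
    return cv2.warpPerspective(c['image'],cv2.getPerspectiveTransform(q,d),(660,216),flags=cv2.INTER_CUBIC),q
def report(c,n):
    im,q=strip(c);cv2.imwrite(f'pics/{n}s.png',im[:,:,::-1])
    h=cv2.cvtColor(im,cv2.COLOR_RGB2HSV).astype(int)
    g=((h[...,0]>25)&(h[...,0]<48)&(h[...,1]>150)&(h[...,2]>60)); g[:60]=0;g[156:]=0
    r=np.nonzero(g)[0];rc=int(np.median(r));print('rows',rc,'q',q.round().tolist())
    b=slice(rc-12,rc+13)
    print('x mm: S V')
    for x in range(150,511,10): print(round((x+5-330)/6,1),h[b,x:x+10,1].mean().round(),h[b,x:x+10,2].mean().round(),end=' | ')
    print()
if __name__=='__main__':
    n=sys.argv[1]
    if n=='w3': c=pickle.load(open('w3.pkl','rb'))
    else: c=cam('wrist');save(c,n);pickle.dump(c,open(n+'.pkl','wb'))
    report(c,n)
    o=ctrl.get_obs();print(o['ee_pos'],o['force'],o['time_s'])
E
python3 bub.py w3; python3 bub.py w5
```

```text
rows 110 q [[339.0, 289.0], [340.0, 166.0], [297.0, 166.0], [299.0, 289.0]]
x mm: S V
-29.2 13.0 242.0 | -27.5 14.0 240.0 | -25.8 19.0 206.0 | -24.2 21.0 89.0 | -22.5 17.0 45.0 | -20.8 182.0 114.0 | -19.2 248.0 213.0 | -17.5 181.0 216.0 | -15.8 55.0 216.0 | -14.2 38.0 206.0 | -12.5 45.0 156.0 | -10.8 45.0 140.0 | -9.2 46.0 137.0 | -7.5 101.0 99.0 | -5.8 246.0 103.0 | -4.2 255.0 107.0 | -2.5 255.0 107.0 | -0.8 254.0 107.0 | 0.8 255.0 107.0 | 2.5 255.0 107.0 | 4.2 255.0 107.0 | 5.8 255.0 107.0 | 7.5 247.0 86.0 | 9.2 242.0 84.0 | 10.8 254.0 107.0 | 12.5 254.0 107.0 | 14.2 254.0 107.0 | 15.8 255.0 107.0 | 17.5 254.0 107.0 | 19.2 255.0 107.0 | 20.8 223.0 83.0 | 22.5 57.0 24.0 | 24.2 18.0 32.0 | 25.8 23.0 102.0 | 27.5 23.0 116.0 | 29.2 23.0 116.0 | 30.8 23.0 116.0 | 
[0.45945399 0.08658284 0.36213414] [0.20290637 0.4064721  0.89257805] 15.6
rows 110 q [[350.0, 345.0], [352.0, 212.0], [303.0, 213.0], [306.0, 345.0]]
x mm: S V
-29.2 16.0 233.0 | -27.5 24.0 182.0 | -25.8 19.0 79.0 | -24.2 18.0 39.0 | -22.5 188.0 105.0 | -20.8 255.0 210.0 | -19.2 255.0 218.0 | -17.5 255.0 219.0 | -15.8 255.0 219.0 | -14.2 255.0 219.0 | -12.5 255.0 219.0 | -10.8 255.0 208.0 | -9.2 248.0 142.0 | -7.5 254.0 213.0 | -5.8 167.0 222.0 | -4.2 41.0 236.0 | -2.5 33.0 222.0 | -0.8 33.0 207.0 | 0.8 24.0 227.0 | 2.5 32.0 231.0 | 4.2 150.0 214.0 | 5.8 249.0 178.0 | 7.5 247.0 154.0 | 9.2 255.0 175.0 | 10.8 255.0 150.0 | 12.5 255.0 138.0 | 14.2 255.0 146.0 | 15.8 255.0 112.0 | 17.5 254.0 106.0 | 19.2 224.0 80.0 | 20.8 42.0 21.0 | 22.5 16.0 37.0 | 24.2 23.0 107.0 | 25.8 24.0 114.0 | 27.5 24.0 114.0 | 29.2 24.0 114.0 | 30.8 23.0 114.0 | 
[0.45922234 0.08724467 0.36198812] [-0.52408193  0.51671985 -0.25911035] 15.65
```

servo_tool --pt "0.4 0 0 0 0" --pt "0.4 0 0 0 0" --pt "0.4 0 0 0 0" --pt "0.4 0 0 0 0" --pt "0.4 0 0 0 0" --pt "0.4 0 0 0 0" --pt "0.4 0 0 0 0" --pt "0.4 0 0 0 0" --pt "0.4 0 0 0 0" --pt "0.4 0 0 0 0" --pt "0.4 0 0 0 0" --pt "0.4 0 0 0 0"

```text
time_s: 17.15
ee_pos: [0.4593, 0.0874, 0.3622]
eef_rot: [3.142, 0.0, 1.994]
force: [-0.0, -0.1, -0.1]
grip_width: 0.0566
grip_force: 0.0
```

```bash
python3 bub.py w6
```

```text
rows 110 q [[349.0, 346.0], [352.0, 213.0], [303.0, 214.0], [305.0, 346.0]]
x mm: S V
-29.2 16.0 232.0 | -27.5 24.0 171.0 | -25.8 18.0 72.0 | -24.2 24.0 39.0 | -22.5 201.0 115.0 | -20.8 255.0 213.0 | -19.2 255.0 218.0 | -17.5 255.0 218.0 | -15.8 255.0 219.0 | -14.2 255.0 219.0 | -12.5 255.0 219.0 | -10.8 254.0 201.0 | -9.2 247.0 151.0 | -7.5 254.0 219.0 | -5.8 162.0 222.0 | -4.2 40.0 234.0 | -2.5 33.0 219.0 | -0.8 34.0 200.0 | 0.8 38.0 182.0 | 2.5 43.0 200.0 | 4.2 158.0 213.0 | 5.8 247.0 170.0 | 7.5 250.0 166.0 | 9.2 255.0 179.0 | 10.8 255.0 155.0 | 12.5 255.0 142.0 | 14.2 254.0 160.0 | 15.8 255.0 115.0 | 17.5 255.0 106.0 | 19.2 213.0 75.0 | 20.8 26.0 18.0 | 22.5 16.0 39.0 | 24.2 24.0 109.0 | 25.8 24.0 114.0 | 27.5 24.0 114.0 | 29.2 23.0 114.0 | 30.8 23.0 114.0 | 
[0.4592969  0.08738835 0.36212537] [-0.00177097 -0.72231699 -0.40225741] 17.2
```

servo_tool --pt "1 0.8 -1.4 0 0" --pt "1 1.7 -2.7 0 0" --pt "1 1.7 -2.7 0 0" --pt "1 1.7 -2.7 0 0" --pt "1 1.7 -2.7 0 0" --pt "1 1.7 -2.7 -2 0" --pt "1 1.7 -2.7 -4 0" --pt "1 1.7 -2.7 -6 0" --pt "1 1.7 -2.7 -7 0" --pt "1 1.7 -2.7 -7.5 0" --pt "1 1.7 -2.7 -7.5 0" --pt "1 1.7 -2.7 -7.5 0" --pt "1 1.7 -2.7 -7.5 0"

```text
time_s: 18.82
ee_pos: [0.4764, 0.0604, 0.2876]
eef_rot: [3.141, 0.0, 1.994]
force: [0.4, -0.0, -0.1]
grip_width: 0.0
grip_force: 0.0
```

servo_tool --pt "1 0 0 -0.3 0" --pt "1 0 0 -0.6 0" --pt "1 0 0 -0.7 0" --pt "1 0 0 -0.8 0" --pt "1 0 0 -0.85 0" --pt "1 0 0 -0.9 0" --pt "1 0 0 -0.9 0" --pt "1 0 0 -0.9 0" --pt "1 0 0 -0.9 0"

```text
time_s: 19.95
ee_pos: [0.4763, 0.0604, 0.2782]
eef_rot: [3.141, 0.0, 1.994]
force: [-2.4, 0.1, 4.8]
grip_width: 0.0005
grip_force: 2.4
```

servo_tool --pt "1 0 0 -0.05 0" --pt "1 0 0 -0.1 0" --pt "1 0 0 -0.12 0" --pt "1 0 0 -0.12 0" --pt "1 0 0 -0.12 0" --pt "1 0 0 -0.12 0" --pt "1 0 0 -0.12 0" --pt "1 0 0 -0.12 0" --pt "1 0 0 -0.12 0" --pt "1 0 0 -0.12 0" --pt "1 0 0 -0.12 0" --pt "1 0 0 -0.12 0"

```text
time_s: 21.45
ee_pos: [0.4764, 0.0604, 0.2773]
eef_rot: [3.141, 0.0, 1.994]
force: [-3.1, 1.2, 9.1]
grip_width: 0.0004
grip_force: 4.6
```

Run:
```python
from h import *
import pickle
o=ctrl.get_obs();print(o['ee_pos'],o['force'],o['grip_width'])
c=cam('wrist');save(c,'w7')
s=cam('side');o=ctrl.get_obs();print(o['force'])
a=cv2.resize(c['image'][150:470,200:440,::-1],None,fx=1.6,fy=1.6,interpolation=2)
b=cv2.resize(s['image'][200:320,230:370,::-1],None,fx=2.9,fy=2.9,interpolation=2)
h=max(a.shape[0],b.shape[0]);f=lambda x:cv2.copyMakeBorder(x,0,h-x.shape[0],0,0,0)
im=np.hstack([f(a),f(b)]);print(im.shape);cv2.imwrite('pics/end.png',im)
```

```text
[0.47635462 0.06040296 0.27731566] [-3.13676282  1.22294242  9.1255765 ] 0.0004386272466729837
[-3.2439916  -0.21948333  9.25229675]
(512, 790, 3)
```

View pics/end.png

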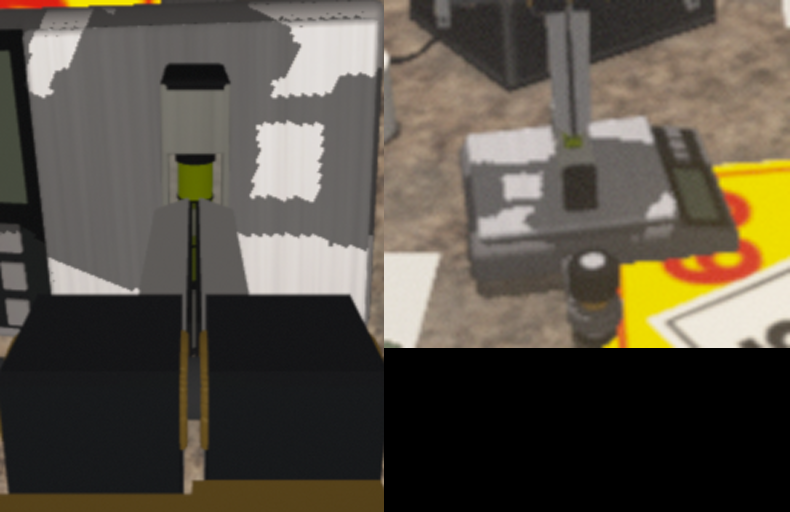

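The closed fingers are pressing at the middle of the level with about 9 N. The level lies flat in the middle of the pan, in line with the foot, and nothing else is touched.

```bash
python3 -c "
from h import *;print(ctrl.hand_in());o=ctrl.get_obs();print(o['force'],o['time_s'])"
```

```text
the job is handed in; nothing more can be done
None
the job is handed in; nothing more can be done
```

The job is handed in at about 21.5 s: the level is on the middle of the pan, the foot is turned until the bubble settled about 0.3 mm off centre (measured just before pressing, as the fingers then hid it), and the arm is still pressing the level at about 9 N; no verdict was returned.

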